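# Load the finish-sample tray

### The job

Load the blue tray for the next coating test. First push the pale wooden board along the bench, over the yellow sill and squarely home against the orange stop, pressing it lightly for a moment so that it truly bears on the stop, but without shifting the stop; next push the white and green tin in behind it, standing fully inside the sill. Last, slip the white paper roll over the steel spindle, all the way down; keep board and tin on the bench rather than lifting them, keep the tin upright, and leave the other things where they are.

Things in the scene. Friction and masses are not known exactly. Their poses are not given: they have to be found in the camera images.
- tray: Blue tray fixed to the bench; a channel open at one end. Origin at bench level, mid-mouth, on the sill's inner face. x points into the channel, y left looking in, z up. Floor 4 mm above the bench, 144 mm wide inside; side walls 5 mm thick, 35 mm high, to the back wall at x = 275 mm. On its -y side a grey deck, 110 x 90 mm, 6 mm high, carries the spindle.
- sill (a point): Top of the yellow sill across the tray's mouth, mid-width, 3 mm outside the tray's origin; axes as the tray's. Ridge 7 mm high and 6 mm thick, 3 mm drop to the channel floor behind it; in front a ramp rises from the bench over 39 mm. Two 30 mm high guide wings flare from the mouth's sides (y = +-74 mm) out to y = +-105 mm, 52 mm before the mouth.
- fence: Orange stop plate across the back of the channel, 136 mm wide, from 5 to 33 mm above the bench. Origin at bench level, mid-width, in the plane of its front face (towards the mouth); axes as the tray's. It lies 205 to 235 mm inside the mouth. The stop slides along the channel and is held only by friction: a push above about 15 N shifts it.
- spindle_base (a point): Point on the axis of the upright steel spindle at the deck's top face (6 mm above the bench). The spindle is 21 mm in diameter and 80 mm high above this point, its last 10 mm tapering to 8 mm. Axes as the tray's.
- board: Pale wooden sample board lying flat: 100 mm along its x, 130 mm along its y, 20 mm thick, 0.2 kg. Origin at the centre of its underside. It starts before the mouth, its x roughly along the tray's x; that is how it goes in, 130 mm side against the stop.
- tin: White closed tin with a green band and steel rims, 90 mm in diameter, 56 mm high, about 0.35 kg, upright on the bench. Origin at the centre of its underside.
- roll: White paper roll with a brown core, standing on end: 64 mm outside diameter, 28 mm bore right through, 60 mm high, 0.12 kg. Origin at the centre of its underside, z along the bore.
- cup_purple: Bystander: purple cup with a white lid, 63 mm in diameter, 75 mm high. Origin: centre of underside.
- cup_amber: Bystander: brown cup with a white lid, 63 mm in diameter, 75 mm high. Origin: centre of underside.
- cup_yellow: Bystander: yellow cup with a white lid, 63 mm in diameter, 75 mm high. Origin: centre of underside.
- jar: Bystander: jar with a black cap, 56 mm in diameter, 75 mm high. Origin: centre of underside.
- brush: Bystander: brush 180 mm long lying flat. Origin about its middle, x along it.
- dark_board: Bystander: dark wooden board 100 x 130 x 20 mm lying flat. Origin: centre of underside.
Mind the look-alikes: they are no part of the job. Leave any pink or turquoise look-alike of the roll alone.

How it is judged:
By the outcome, as a careful person would: the job done as asked, in the order asked, and still so for the second after the job is handed in, with the robot touching nothing.
It also fails if it takes over 72 s, if anything falls off the work surface, if the arm or the gripper's body presses on something with over 40 N, if the wrist force passes 120 N, or if a joint passes its speed limit or range.

### The arm

A 6-joint arm with a two-finger parallel gripper is mounted at the origin on the work surface. World frame = base frame: x ahead of the robot, y to its left, z up, the work surface at z = 0. Lengths are in m, angles in rad, forces in N, time in s.
With the tool pointing down it reaches from about 0.15 to 0.775 m from the base axis. Payload 6.1 kg.
Tool frame: the origin (TCP) lies at the very end of the fingers, on their centre line; the grasp point (between the pads) lies 19 mm behind it (bot.grasp_offset is the distance from the TCP to the grasp point, in m); z points along the fingers, x is the direction in which the jaws open and shut, and the axes are right-handed (so a half turn about z gives the same grasp; the last joint's range is limited). The gripper opens to 85 mm and grips with 20 to 120 N. Pads are 22 mm wide; open, the fingers measure 114 mm over their backs; the gripper's body (76 mm by 85 mm) begins 54 mm behind the grasp point. The pads swing forward as they close: fully open they stand 13 mm farther back than shut.
Start: joints at [1.276, 0.126, -0.04, 1.405, 0, 1.571], TCP at [0.153, 0.502, 0.231] pointing down, gripper open.
Joint ranges: [-2.72, 2.72], [-0.95, 1.95], [-1.27, 1.35], [-1.78, 2.02], [-1.46, 1.47], [-3.14, 3.14]. Speed limits (rad/s): [2.39, 2.39, 3.01, 3.14, 3.14, 3.14].

### API

Orientations are given as a unit quaternion [x, y, z, w].
In Python, from bench import bot gives the robot as it stands.
- The arm moves only by the shell command python3 -m jog 'ROWS' [OPENING]. ROWS is JSON, a list of rows, each a list of 6 numbers: the shift along the tool's x, y, z in cm, then the turn, a rotation vector about the tool's x, y, z in rad. A call has 1 to 5 rows; each row shifts and turns the commanded pose from where the row before left it, along the tool's axes as they then stand; what a row does not reach is not made up. A row lasts 1/12 s, in which the tool goes at most 41.7 mm and 7.16 degrees, less where a joint would pass 70% of its speed; a pose out of reach is approached as far as the arm can. A call is refused whole if a number of a shift passes 4.17 or a number of a turn 0.125, either way. A call with a gripper value outside its range is refused whole. OPENING is the opening, from -1 (shut) to 1 (fully open), so that 0 is half open, set as the call begins (- or left out, the last holds). The fingers move at their own pace and stop on an object; the grip force is fixed at half the most. Time passes only in rows, so rows that do not move let the fingers close. It gives the time, the measured TCP pose, the force and the opening at its end, in the units of the state.
- bot.get_state(): the state, without advancing time (a new reading comes with each control period).
- bot.get_image(name): name is "side" or "top"; returns (picture, depth): 480x640x3 uint8, blue, green, red; 480x640 float32, m along the optical axis (not along the pixel's ray), 0 where there is no reading.
- bot.camera_params(name): a dict with "fx", "fy", "cx", "cy" (pixels), "xyz" and "rotation" of the camera in the world. Camera axes: x right, y down, z forward; pixel columns grow to the right and rows downward; lengths in m; the calibration is good to about 2 mm. A picture is of the moment at which its call begins. camera_params takes no time and is no camera call.
- bot.hand_in(): hands the job in, once; it reports no verdict.
The state is a dict: "time": time; "q": joint angles; "joint_vel": joint speeds; "effort": joint torques, N m; "tcp_pos": TCP position; "orientation": TCP orientation; "force": force on the tool from outside, world axes, zero at the start; "moment": the same for the moment, N m; "width": finger opening in m.
Only numpy, scipy, OpenCV 4.12 (cv2) and the standard library are available. Lean on these libraries where they do the work, as an engineer would, in place of code of your own. Each camera call takes 0.05 s, during which the arm holds its last target. There are 200 camera calls.

## Working session

There is one attempt and no reset: what is moved stays moved. The work goes in short steps, Python scripts to look and compute and a shell command to move; the robot and the scene stay as the last step left them, time stands still between calls to the robot, and variables do not carry over. Pictures are saved under pics/ and viewed, about 8 in all and at most 12, crops included, and the job is handed in when it is done.

```bash
mkdir -p pics; ls
python3 - <<'E'
from bench import bot
import cv2,numpy as np
for n in("top","side"):
    im,d=bot.get_image(n); cv2.imwrite(f"pics/{n}0.png",im); np.save(f"pics/{n}0.npy",d); p=bot.camera_params(n); print(n,p)
print(bot.get_state(), bot.grasp_offset)
E
```

```text
pics
top {'fx': 620.8050907763777, 'fy': 620.8050907763777, 'cx': 317.51141570863933, 'cy': 239.3369088737333, 'xyz': array([ 0.37654272, -0.0475654 ,  1.37595013]), 'rotation': array([ 0.71345129, -0.69750297,  0.0467743 , -0.0478439 ])}
side {'fx': 504.11985784420534, 'fy': 504.11985784420534, 'cx': 315.97107753178807, 'cy': 239.20200863384295, 'xyz': array([ 0.22216712, -1.0695368 ,  0.8098439 ]), 'rotation': array([ 0.87520655, -0.13811024,  0.06291791, -0.45932602])}
{'time': 0.1, 'q': array([ 1.27601176e+00,  1.26350281e-01, -4.04834692e-02,  1.40540503e+00,
        2.01069457e-06,  1.57079513e+00]), 'joint_vel': array([ 3.59623636e-05, -9.40337107e-04,  3.25423131e-03, -1.22038198e-03,
        5.48089640e-04, -1.42626059e-03]), 'effort': array([-1.43217574e-03, -4.36904776e+01,  3.53603911e+01,  1.37469333e-02,
       -1.97152322e-04,  7.43167533e-06]), 'tcp_pos': array([0.15242556, 0.5020114 , 0.23060107]), 'orientation': array([ 8.03284478e-01,  5.95595103e-01, -5.79949991e-04,  4.28751180e-04]), 'force': array([ 0.12956246,  0.16771946, -0.48700707]), 'moment': array([-0.02608201, -0.00787432,  0.00589806]), 'width': 0.08528260409502907} 0.0187
```

View pics/top0.png

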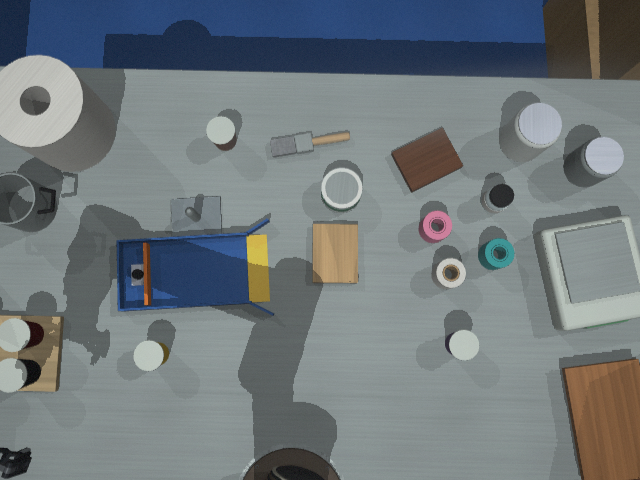

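View pics/side0.png

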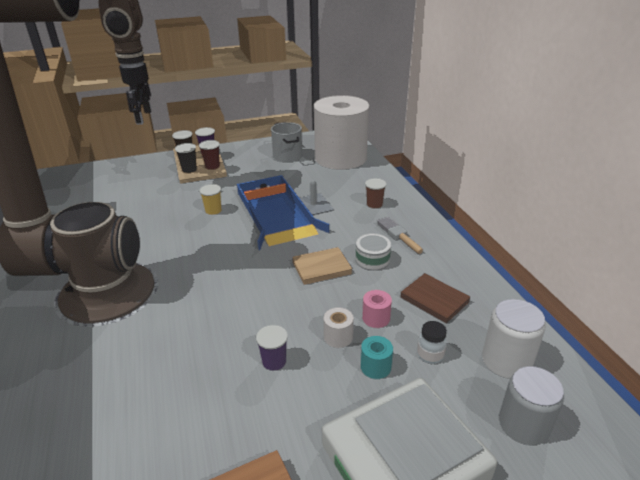

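The top view shows the tray with its mouth to the right (sill at 258,268 px), the stop at (147,274), board (335,252), tin (342,188), roll (450,272) and spindle near (192,212). The side view agrees.

```bash
cat > h.py <<'E'
import numpy as np,cv2
from scipy.spatial.transform import Rotation as R
from bench import bot
def cam(n): return bot.camera_params(n)
def ray(n,u,v,z):
    p=cam(n); d=R.from_quat(p['rotation']).apply(np.c_[(np.ravel(u)-p['cx'])/p['fx'],(np.ravel(v)-p['cy'])/p['fy'],np.ones(np.size(u))])
    o=np.array(p['xyz']); s=(z-o[2])/d[:,2]; return o+d*s[:,None]
def cloud(n,d):
    p=cam(n); v,u=np.mgrid[:480,:640]
    c=np.stack([(u-p['cx'])/p['fx']*d,(v-p['cy'])/p['fy']*d,d],-1)
    return R.from_quat(p['rotation']).apply(c.reshape(-1,3)).reshape(480,640,3)+p['xyz']
def big(m,box=None):
    m=m.astype(np.uint8)
    if box:
        k=np.zeros_like(m);k[box[1]:box[3],box[0]:box[2]]=1;m=m&k
    cs,_=cv2.findContours(m,cv2.RETR_EXTERNAL,cv2.CHAIN_APPROX_NONE)
    return max(cs,key=cv2.contourArea)
def rect(n,c,z):
    w=ray(n,c[:,0,0],c[:,0,1],z)[:,:2].astype(np.float32)
    (x,y),s,a=cv2.minAreaRect(w*1000); return (round(x,1),round(y,1)),np.round(s,1),round(a,2)
def circ(n,c,z):
    w=ray(n,c[:,0,0],c[:,0,1],z)[:,:2].astype(np.float32)
    e=cv2.fitEllipse(w*1000); return np.round(e[0],1),np.round(e[1],1)
E
python3 - <<'E'
from h import *
im=cv2.imread('pics/top0.png');d=np.load('pics/top0.npy');P=cloud('top',d);Z=P[...,2]
H,S,V=cv2.split(cv2.cvtColor(im,cv2.COLOR_BGR2HSV))
for nm,(u,v) in dict(board=(335,252),tin=(342,188),floor=(200,270),fence=(147,270),bench=(400,300),roll=(440,262),deck=(212,218)).items(): print(nm,np.round(P[v,u]*1000,1),im[v,u])
print('board',rect('top',big((H<25)&(S>60)&(V>100),(300,210,375,295)),.02))
print('fence',rect('top',big((H<15)&(S>150)&(V>80),(130,235,165,312)),.033))
print('sill',rect('top',big((H>18)&(H<32)&(S>120),(235,225,280,312)),.005))
c=big((H>18)&(H<32)&(S>120),(235,225,280,312));print(np.round(ray('top',*cv2.boxPoints(cv2.minAreaRect(c)).T,.005)*1000,1))
b=big((H>100)&(H<130)&(S>130),(112,225,255,315))
print('tray blue',rect('top',b,.035))
t=(Z>.045)&(Z<.07)
print('tin',circ('top',big(t,(310,155,375,220)),.056))
print('roll',circ('top',big((Z>.045)&(Z<.075),(430,250,470,290)),.06))
r=((V<150)|(S>60)).astype(np.uint8)
print('rollring',circ('top',big((S>50)&(H<25),(440,262,463,284)),.06))
s=(Z>.015)&(Z<.1);k=np.zeros_like(s);k[195:230,172:222]=1
q=P[s&k];print('spindle z>15',len(q),np.round(q.mean(0)*1000,1) if len(q) else '',np.round(q[:,2].max()*1000) if len(q) else '')
cv2.imwrite('pics/c1.png',np.hstack([cv2.resize(im[190:320,105:280],None,fx=4,fy=4,interpolation=cv2.INTER_CUBIC)[:,:700]]))
im2=cv2.imread('pics/side0.png');cv2.imwrite('pics/c2.png',cv2.resize(im2[165:275,230:390],None,fx=5,fy=5,interpolation=cv2.INTER_CUBIC))
E
```

```text
board [531.8 -82.5  21.2] [105 143 168]
tin [667.7 -94.1  56.8] [151 152 143]
floor [487.2 215.9   1.1] [97 58 36]
fence [482.3 325.6  29.6] [22 46 80]
bench [ 431.  -228.9   -3.6] [149 149 139]
roll [ 510.8 -304.9   62.2] [142 146 145]
deck [603.8 193.6   6.2] [137 131 121]
board ((530.2, -82.8), array([128.2,  97.3]), 1.3)
fence ((474.8, 325.4), array([133.4,  13.7]), 4.75)
sill ((495.0, 87.9), array([148.2,  44.8]), 4.76)
[[567.  116.8   5. ]
 [570.3  71.7   5. ]
 [422.8  59.5   5. ]
 [419.6 103.9   5. ]]
tray blue ((487.4, 239.9), array([169.5, 299. ]), 3.54)
tin (array([667.8, -92.6]), array([89.4, 90.3]))
roll (array([ 488.6, -326.4]), array([61.8, 64.7]))
rollring (array([ 489.3, -327.6]), array([32.8, 33.6]))
spindle z>15 142 [602.5 226.3  63.2] 93.0
```

View pics/c1.png

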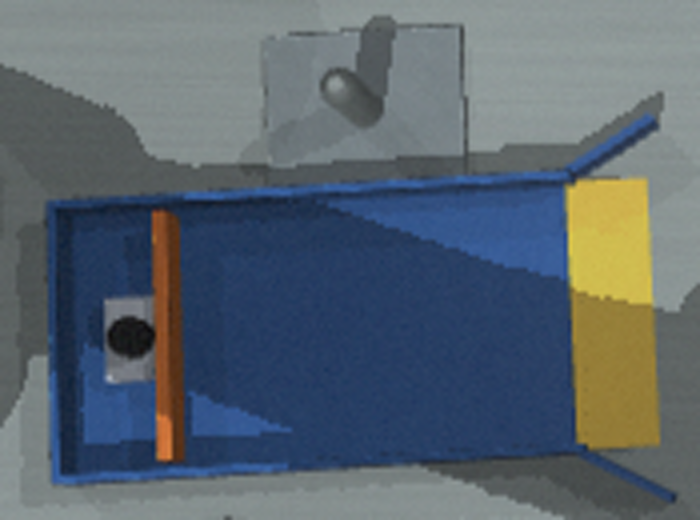

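View pics/c2.png

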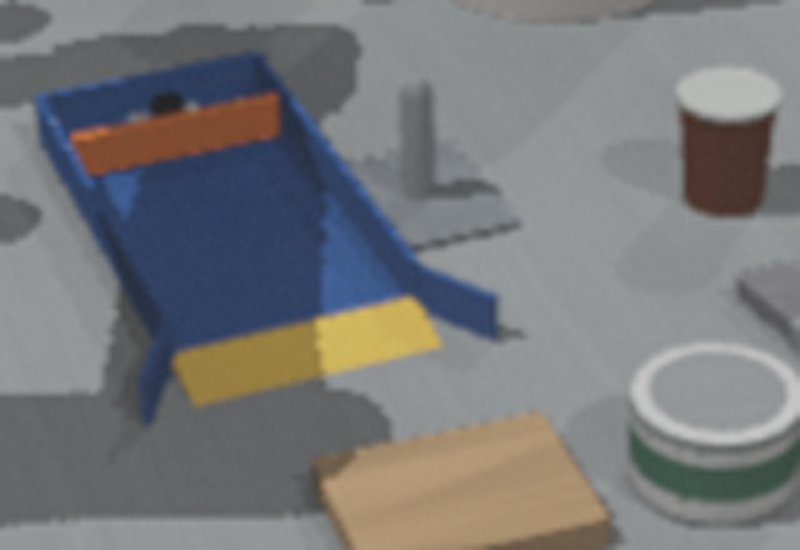

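Crops: sill inner edge at c1 x≈575, stop's top front edge ≈(168,340), spindle tip ≈(342,86) in c1 and (416,85) in c2. Tray heading comes out at 4.8° from world +y, with the stop about 216 mm in. Everything agrees with the given sizes.

```bash
cat >> h.py <<'E'
O=np.array([.493,.110]); A=np.radians(4.8); xt=np.array([-np.sin(A),np.cos(A)]); yt=np.array([-np.cos(A),-np.sin(A)])
def t2w(a,b): return O+(a*xt+b*yt)/1000
def w2t(p): q=np.asarray(p)[:2]-O; return np.round([q@xt*1000,q@yt*1000],1)
def plan(x,y,z,deg=None):
    s=bot.get_state(); r=R.from_quat(s['orientation']); print('shift cm',np.round(r.inv().apply(np.array([x,y,z])-s['tcp_pos'])*100,2),end=' ')
    X=r.as_matrix()[:,0]; a=np.degrees(np.arctan2(X[1],X[0]))
    if deg is not None: print('turn z rad',round(-np.radians(deg-a),3),end=' ')
    print('ang',round(a,1),'q',np.round(s['q'],2),'F',np.round(s['force'],1))
E
python3 - <<'E'
from h import *
from scipy.optimize import least_squares
im=cv2.imread('pics/top0.png')
pts=[]
for n,box in(('top',(180,200,212,226)),('side',(300,178,327,206))):
    P=cloud(n,np.load(f'pics/{n}0.npy'))[box[1]:box[3],box[0]:box[2]].reshape(-1,3)
    q=P[(P[:,2]>.025)&(P[:,2]<.074)]; print(n,len(q),np.round(q.mean(0)*1000,1),np.round(np.ptp(q,0)*1000))
    f=least_squares(lambda c:np.hypot(*(q[:,:2]-c).T)-.0105,q[:,:2].mean(0)-[0,0],loss='soft_l1',f_scale=.002); print(np.round(f.x*1000,1),f.cost)
# two-view tip
def line(n,u,v): return ray(n,u,v,.2)[0],ray(n,u,v,.0)[0]
a0,a1=line('top',190.5,211.5);b0,b1=line('side',313.2,183)
M=np.c_[a1-a0,-(b1-b0)];k=np.linalg.lstsq(M,b0-a0,rcond=None)[0];print('tip',np.round((a0+k[0]*(a1-a0))*1000,1),np.round((b0+k[1]*(b1-b0))*1000,1))
print('side base',ray('side',313.6,203.6,.006)*1000)
print('tray of: board',w2t((.5302,-.0828)),'tin',w2t((.6678,-.0926)),'spindle',w2t((.602,.226)))
plan(*t2w(-290,-20)[:2],.2,1.3); plan(.527,-.175,.2,1.3)
E
```

```text
top 56 [600.2 224.3  51.1] [21. 17. 47.]
[605.7 230.4] 1.2253440165700247e-05
side 103 [597.6 219.   47.2] [59. 47. 48.]
[595.1 215.4] 0.0011038171583528684
tip [604.8 227.1  78.7] [607.5 226.5  79. ]
side base [[607.59628609 227.46516109   6.        ]]
tray of: board [-195.2  -20.9] tin [-216.5 -157.2] spindle [ 106.5 -118.3]
shift cm [-53.82  56.55   3.14] turn z rad 1.253 ang 73.1 q [ 1.28  0.13 -0.04  1.41  0.    1.57] F [ 0.1  0.2 -0.5]
shift cm [-53.89  55.51   3.14] turn z rad 1.253 ang 73.1 q [ 1.28  0.13 -0.04  1.41  0.    1.57] F [ 0.1  0.2 -0.5]
```

```bash
python3 -m jog '[[-2.7,2.8,0,0,0,0],[-2.7,2.8,0,0,0,0],[-2.7,2.8,0,0,0,0],[-2.7,2.8,0,0,0,0],[-2.7,2.8,0,0,0,0]]' 1
python3 -m jog '[[-2.7,2.8,0,0,0,0],[-2.7,2.8,0,0,0,0],[-2.7,2.8,0,0,0,0],[-2.7,2.8,0,0,0,0],[-2.7,2.8,0,0,0,0]]'
python3 -m jog '[[-2.7,2.8,0,0,0,0],[-2.7,2.8,0,0,0,0],[-2.7,2.8,0,0,0,0],[-2.7,2.8,0,0,0,0],[-2.7,2.8,0,0,0,0]]'
python3 -m jog '[[-2.7,2.8,0,0,0,0],[-2.7,2.8,0,0,0,0],[-2.7,2.8,0,0,0,0],[-2.7,2.8,0,0,0,0],[-2.7,2.8,0,0,0,0]]'
python3 -m jog '[[0,0,0,0,0,0.12],[0,0,0,0,0,0.12],[0,0,0,0,0,0.12],[0,0,0,0,0,0.12],[0,0,0,0,0,0.12]]'
python3 -m jog '[[0,0,0,0,0,0.12],[0,0,0,0,0,0.12],[0,0,0,0,0,0.12],[0,0,0,0,0,0.12],[0,0,0,0,0,0.12]]'
python3 -c "
from h import *
plan(.527,-.175,.011,1.3)"
```

```text
time: 0.52
tcp_pos: [0.2475, 0.3308, 0.2309]
orientation: [0.803, 0.596, -0.0, 0.0]
force: [-0.3, 0.7, -0.3]
width: 0.0853
time: 0.93
tcp_pos: [0.3422, 0.1608, 0.2312]
orientation: [0.803, 0.596, 0.0, 0.0]
force: [0.1, 1.4, -0.4]
width: 0.0855
time: 1.35
tcp_pos: [0.437, -0.0093, 0.2311]
orientation: [0.803, 0.595, 0.0, -0.0]
force: [0.6, 1.1, -0.5]
width: 0.0855
time: 1.77
tcp_pos: [0.5318, -0.1791, 0.2308]
orientation: [0.803, 0.595, -0.0, -0.0]
force: [0.6, 0.9, 0.3]
width: 0.0852
time: 2.18
tcp_pos: [0.5313, -0.1772, 0.2306]
orientation: [0.944, 0.329, -0.001, -0.0]
force: [-0.8, -0.3, 0.1]
width: 0.0853
time: 2.6
tcp_pos: [0.5313, -0.177, 0.2308]
orientation: [0.999, 0.035, -0.0, -0.0]
force: [0.3, -0.2, 0.6]
width: 0.0858
shift cm [-0.39 -0.23 21.98] turn z rad 0.047 ang 4.0 q [-0.32  0.19  0.04  1.42 -0.    1.18] F [ 0.3 -0.2  0.6]
```

```bash
python3 -m jog '[[-0.4,-0.2,4,0,0,0.047],[0,0,4,0,0,0],[0,0,4,0,0,0],[0,0,4,0,0,0],[0,0,4,0,0,0]]'
python3 -m jog '[[0,0,1,0,0,0],[0,0,0.6,0,0,0],[0,0,0.4,0,0,0],[0,0,0,0,0,0]]'
python3 -m jog '[[0,0,0.4,0,0,0],[0,0,0.4,0,0,0],[0,0,0.2,0,0,0],[0,0,0,0,0,0]]'
python3 - <<'E'
from h import *
plan(.527,-.15,-.002,1.3)
im,d=bot.get_image('side');cv2.imwrite('pics/s1.png',cv2.resize(im[180:340,230:430],None,fx=4,fy=3.75))
E
```

```text
time: 3.02
tcp_pos: [0.5268, -0.1752, 0.0294]
orientation: [1.0, 0.015, -0.0, 0.0]
force: [0.4, -1.1, -1.2]
width: 0.0857
time: 3.35
tcp_pos: [0.5284, -0.1758, 0.0126]
orientation: [1.0, 0.014, 0.001, 0.0]
force: [-0.5, -0.3, -0.0]
width: 0.0852
time: 3.68
tcp_pos: [0.5275, -0.1754, 0.0015]
orientation: [1.0, 0.014, 0.0, 0.0]
force: [-0.9, -1.1, 0.6]
width: 0.0852
shift cm [ 0.02 -2.54  0.35] turn z rad 0.006 ang 1.7 q [-0.32  0.28 -0.37  0.92  0.    1.22] F [-0.9 -1.1  0.6]
```

View pics/s1.png

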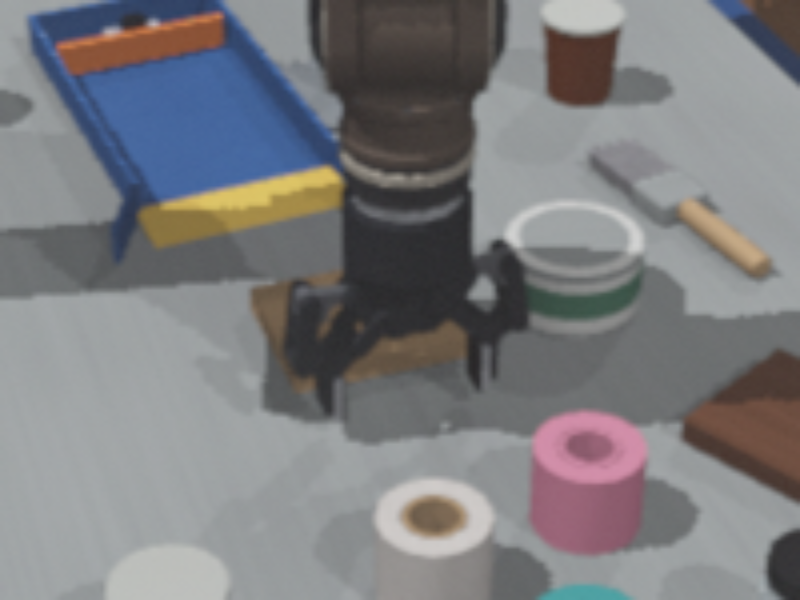

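Fingers are astride, behind the board (board front corner near 300,385 px; fingertips at 325,405 and 478,385), clear of everything.

```bash
python3 -m jog '[[0,0,0.3,0,0,0],[0,-0.8,0,0,0,0],[0,-0.8,0,0,0,0],[0,-0.8,0,0,0,0],[0,-0.8,0,0,0,0]]'
python3 -m jog '[[-0.2,-1.2,0,0,0,-0.005],[-0.2,-1.2,0,0,0,-0.005],[-0.2,-1.2,0,0,0,-0.005],[-0.2,-1.2,0,0,0,-0.005],[-0.2,-1.2,0,0,0,-0.005]]'
python3 -m jog '[[-0.1,-1.2,0,0,0,-0.005],[-0.1,-1.2,0,0,0,-0.005],[-0.1,-1.2,0,0,0,-0.005],[-0.1,-1.2,0,0,0,-0.005],[-0.1,-1.2,0,0,0,-0.005]]'
python3 - <<'E'
from h import *
im,d=bot.get_image('top');cv2.imwrite('pics/t2.png',im)
H,S,V=cv2.split(cv2.cvtColor(im,cv2.COLOR_BGR2HSV));k=(H<18)&(S>50)&(V>80)
c=big(k,(180,210,380,300));print(rect('top',c,.02),cv2.boundingRect(c))
x,y=rect('top',c,.02)[0];print(w2t((x/1e3,y/1e3)),w2t(bot.get_state()['tcp_pos']))
plan(*t2w(0,5),-.002,4.8)
cv2.imwrite('pics/t2c.png',cv2.resize(im[170:330,200:400],None,fx=4,fy=3.75))
E
```

```text
time: 4.15
tcp_pos: [0.5263, -0.1424, -0.0017]
orientation: [1.0, 0.015, -0.0, -0.0]
force: [-0.2, 0.5, 0.5]
width: 0.0854
time: 4.57
tcp_pos: [0.5138, -0.0825, -0.0016]
orientation: [1.0, 0.027, 0.0, 0.0]
force: [0.4, -0.9, -0.1]
width: 0.0851
time: 4.98
tcp_pos: [0.5051, -0.0231, -0.0017]
orientation: [0.999, 0.04, 0.0, 0.0]
force: [0.6, -1.4, 0.4]
width: 0.0855
((496.7, 76.8), array([112.2,  17.6]), 1.93) (258, 241, 9, 52)
[-33.4  -0.9] [-131.9   -0.5]
shift cm [ -0.59 -13.19   0.04] turn z rad -0.003 ang 4.6 q [-0.04  0.2  -0.48  0.89  0.    1.45] F [ 0.2  1.7 -0.6]
```

View pics/t2c.png

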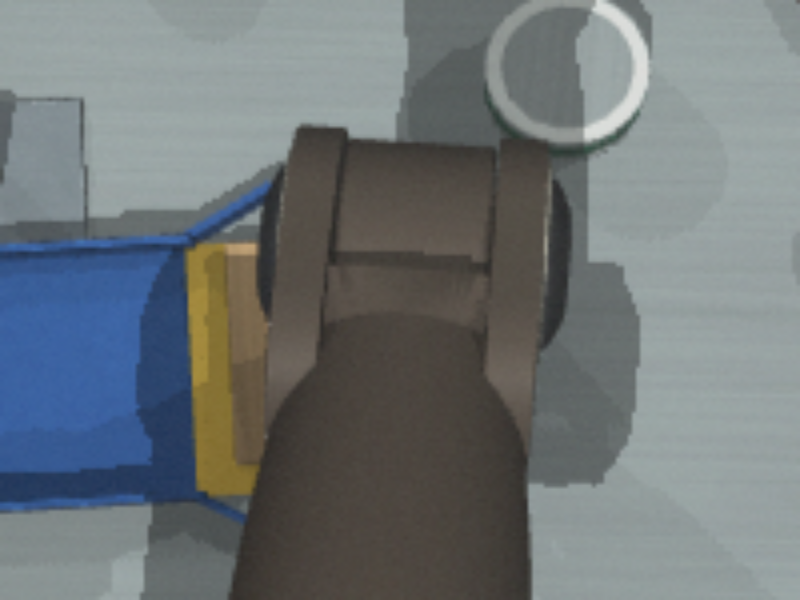

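The board's front edge runs (226,250)–(237,465) in the crop, on the ramp, parallel to the sill. It sits about 5 mm towards the deck side, so I carry on with a small sideways correction.

```bash
python3 -m jog '[[-0.1,-1.2,0,0,0,-0.003],[-0.1,-1.2,0,0,0,0],[-0.1,-1.2,0,0,0,0],[-0.1,-1.2,0,0,0,0],[-0.1,-1.2,0,0,0,0]]'
python3 -m jog '[[-0.1,-1.2,0,0,0,0],[0,-1.2,0,0,0,0],[0,-1.2,0,0,0,0],[0,-1.2,0,0,0,0],[0,-1.2,0,0,0,0]]'
python3 -m jog '[[0,-1.2,0,0,0,0],[0,-1.2,0,0,0,0],[0,-1.2,0,0,0,0],[0,-1.2,0,0,0,0],[0,-1,0,0,0,0]]'
python3 - <<'E'
from h import *
im,d=bot.get_image('top');cv2.imwrite('pics/t3.png',im)
s=bot.get_state();print(w2t(s['tcp_pos']));plan(*t2w(90,5),-.002,4.8)
cv2.imwrite('pics/t3c.png',cv2.resize(im[170:330,100:300],None,fx=4,fy=3.75))
E
```

```text
time: 5.45
tcp_pos: [0.495, 0.0363, -0.0018]
orientation: [0.999, 0.041, -0.0, 0.0]
force: [-0.0, -1.5, 0.1]
width: 0.0854
time: 5.87
tcp_pos: [0.4892, 0.0962, -0.0018]
orientation: [0.999, 0.041, -0.0, -0.0]
force: [0.7, -2.9, -0.1]
width: 0.085
time: 6.28
tcp_pos: [0.4846, 0.154, -0.0018]
orientation: [0.999, 0.041, -0.0, -0.0]
force: [-0.1, -0.7, -0.6]
width: 0.0855
[45.9  4.5]
shift cm [-0.05 -4.41  0.04] turn z rad -0.0 ang 4.8 q [ 0.31  0.2  -0.48  0.89  0.    1.8 ] F [ 0.1  1.3 -0.4]
```

View pics/t3c.png

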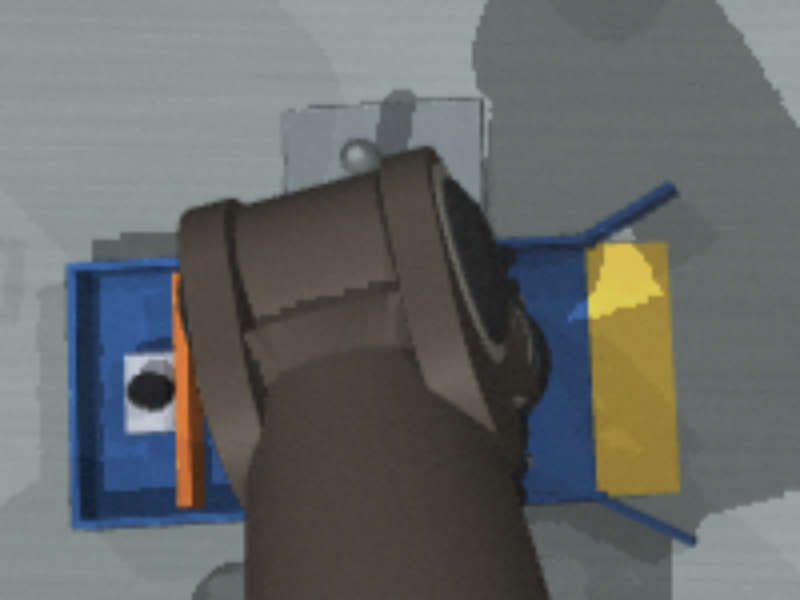

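The board is over the sill and out of sight under the wrist; the stop (188,390 px in the crop) hasn't moved. Now the slow approach.

```bash
python3 -m jog '[[0,-0.8,0,0,0,0],[0,-0.8,0,0,0,0],[0,-0.8,0,0,0,0],[0,-0.8,0,0,0,0],[0,-0.8,0,0,0,0]]' |grep -E 'pos|force'
python3 -m jog '[[0,-0.6,0,0,0,0],[0,-0.3,0,0,0,0],[0,-0.2,0,0,0,0],[0,-0.2,0,0,0,0]]'|grep -E 'pos|force'
python3 -m jog '[[0,-0.1,0,0,0,0],[0,0,0,0,0,0]]'|grep -E 'pos|force'
python3 -c "
from h import *
print(w2t(bot.get_state()['tcp_pos']))"
```

```text
tcp_pos: [0.4814, 0.1931, -0.0017]
force: [-0.0, -0.6, -0.3]
tcp_pos: [0.4804, 0.2056, -0.0017]
force: [0.3, -1.0, 0.4]
tcp_pos: [0.4803, 0.2066, -0.0017]
force: [0.6, -0.5, 0.2]
[97.3  4.5]
```

```bash
python3 -m jog '[[0,-0.1,0,0,0,0],[0,-0.1,0,0,0,0],[0,0,0,0,0,0]]'|grep -E 'pos|force'
python3 -m jog '[[0,-0.1,0,0,0,0],[0,-0.1,0,0,0,0],[0,0,0,0,0,0]]'|grep -E 'pos|force'
python3 -m jog '[[0,-0.1,0,0,0,0],[0,0,0,0,0,0]]'|grep -E 'pos|force'
```

```text
tcp_pos: [0.4801, 0.2084, -0.0017]
force: [-0.5, -1.3, 0.9]
tcp_pos: [0.48, 0.2106, -0.0017]
force: [-0.4, -0.2, 0.2]
tcp_pos: [0.4799, 0.2116, -0.0017]
force: [1.1, -0.9, -0.2]
```

```bash
python3 -m jog '[[0,-0.1,0,0,0,0],[0,0,0,0,0,0]]'|grep -E 'pos|force'
python3 -m jog '[[0,-0.1,0,0,0,0],[0,0,0,0,0,0]]'|grep -E 'pos|force'
```

```text
tcp_pos: [0.4798, 0.2126, -0.0017]
force: [-0.3, -0.1, 1.0]
tcp_pos: [0.4797, 0.2136, -0.0017]
force: [0.0, -0.2, 0.2]
```

```bash
cat >> h.py <<'E'
def fence(im):
    H,S,V=cv2.split(cv2.cvtColor(im,cv2.COLOR_BGR2HSV)); c=big((H<15)&(S>150)&(V>80),(130,235,165,312)); return rect('top',c,.033),cv2.boundingRect(c)
E
python3 - <<'E'
from h import *
a=cv2.imread('pics/top0.png');print(fence(a))
im,d=bot.get_image('top');print(fence(im))
i2,d2=bot.get_image('side');cv2.imwrite('pics/t4.png',im)
cv2.imwrite('pics/t4c.png',np.hstack([cv2.resize(im[225:325,100:200],(400,400)),cv2.resize(i2[165:265,225:325],(400,400))]))
E
python3 -m jog '[[0,-0.1,0,0,0,0],[0,0,0,0,0,0]]'|grep -E 'pos|force'
python3 -m jog '[[0,-0.1,0,0,0,0],[0,0,0,0,0,0]]'|grep -E 'pos|force'
```

```text
(((474.8, 325.4), array([133.4,  13.7]), 4.75), (143, 243, 8, 62))
tcp_pos: [0.4797, 0.2137, -0.0017]
force: [1.4, -5.9, 0.8]
tcp_pos: [0.4798, 0.2138, -0.0017]
force: [1.5, -9.0, 2.7]Traceback (most recent call last):
  File "<stdin>", line 3, in <module>
  File "h.py", line 33, in fence
    H,S,V=cv2.split(cv2.cvtColor(im,cv2.COLOR_BGR2HSV)); c=big((H<15)&(S>150)&(V>80),(130,235,165,312)); return rect('top',c,.033),cv2.boundingRect(c)
                                                           ~~~^^^^^^^^^^^^^^^^^^^^^^^^^^^^^^^^^^^^^^^^^
  File "h.py", line 17, in big
    return max(cs,key=cv2.contourArea)
ValueError: max() iterable argument is empty
```

Contact: the force climbed to 9 N while the TCP stopped. Hold briefly, then back off and lift.

```bash
python3 -m jog '[[0,0,0,0,0,0],[0,0,0,0,0,0],[0,0,0,0,0,0],[0,0,0,0,0,0],[0,0,0,0,0,0]]'|grep -E 'pos|force'
python3 -m jog '[[0,0.3,0,0,0,0],[0,1,0,0,0,0],[0,1,0,0,0,0],[0,0,-3,0,0,0],[0,0,-4,0,0,0]]'|grep -E 'pos|force'
python3 -m jog '[[0,3,-2.5,0,0,0],[0,3,-2.5,0,0,0],[0,4,0,0,0,0],[0,4,0,0,0,0],[0,4,0,0,0,0]]'|grep -E 'pos|force'
python3 -m jog '[[1,4,0,0,0,-0.12],[1,4,0,0,0,-0.12],[1,4,0,0,0,-0.12],[1,4,0,0,0,-0.12],[1,4,0,0,0,-0.12]]' 0.2
python3 - <<'E'
from h import *
a=cv2.imread('pics/top0.png');print(fence(a))
im,d=bot.get_image('top');print(fence(im));cv2.imwrite('pics/t5.png',im)
H,S,V=cv2.split(cv2.cvtColor(im,cv2.COLOR_BGR2HSV))
c=big((H<25)&(S>60)&(V>90),(151,225,240,315));r=rect('top',c,.024);print('board',r,w2t(np.array(r[0])/1e3))
P=cloud('top',d);Z=P[...,2];c=big((Z>.045)&(Z<.07),(310,155,375,220));print('tin',circ('top',c,.056))
cv2.imwrite('pics/t5c.png',cv2.resize(im[190:320,105:280],None,fx=4,fy=4))
plan(.738,-.093,.13,90)
E
```

```text
tcp_pos: [0.4798, 0.2138, -0.0017]
force: [1.6, -8.9, 2.6]
tcp_pos: [0.4786, 0.1904, 0.0656]
force: [1.0, 0.4, 1.0]
tcp_pos: [0.4962, 0.0112, 0.1191]
force: [1.0, 0.4, 0.7]
time: 10.3
tcp_pos: [0.6023, -0.1585, 0.1186]
orientation: [0.944, 0.331, 0.0, -0.0]
force: [0.6, 0.0, 0.8]
width: 0.0513
(((474.8, 325.4), array([133.4,  13.7]), 4.75), (143, 243, 8, 62))
(((474.9, 327.2), array([133. ,  10.1]), 4.83), (143, 243, 6, 62))
board ((480.2, 271.3), array([130.1,  93.7]), 3.35) [161.8  -0.7]
tin (array([667.9, -87.7]), array([77.5, 93.7]))
shift cm [14.55  2.73 -1.32] turn z rad -0.893 ang 38.8 q [-0.26  0.34 -0.02  1.21 -0.    0.63] F [ 6.  -3.9  1.3]
```

View pics/t5c.png

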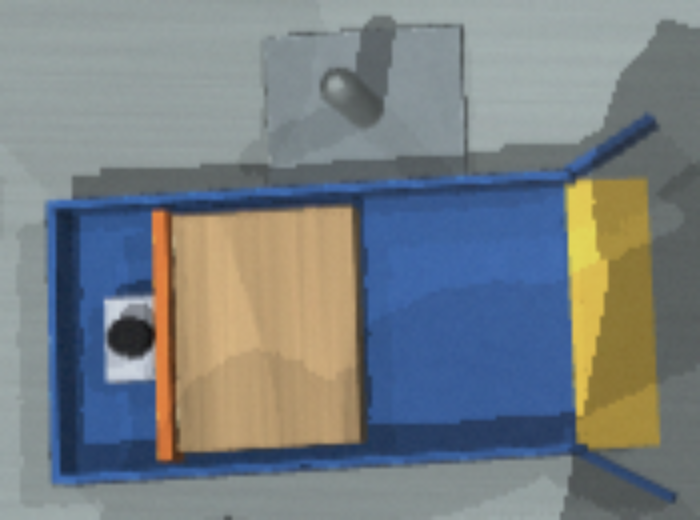

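The stop hasn't moved and the board lies against it (crop: stop x≈165, board 172–362). A quick squareness check by fitting lines to the edges:

Run:
```python
from h import *
im=cv2.imread('pics/t5.png').astype(float); r=im[...,2]; b=im[...,0]; f=(r-b)/(r+b+1)
def edge(v0,v1,u0,u1,sgn,z,nm,sl=0.04):
    U=[];Vv=[]
    for v in range(v0,v1):
        o=sl*(v-v0); a=int(round(u0+o));row=f[v,a:int(round(u1+o))]; g=np.maximum(sgn*np.diff(row),0); k=g.argmax(); w=g[max(k-1,0):k+2]
        U.append(a+max(k-1,0)+(w*np.arange(len(w))).sum()/w.sum()+.5);Vv.append(v)
    W=ray('top',np.array(U),np.array(Vv),z)[:,:2]
    s=np.ones(len(W),bool)
    for _ in range(3):
        p=np.polyfit(W[s,0],W[s,1],1);e=np.abs(np.polyval(p,W[:,0])-W[:,1]);s=e<max(.001,2*np.std(e[s]))
    print(nm,'ang',round(np.degrees(np.arctan(p[0])),2),'y at x=.48',round(np.polyval(p,.48)*1000,1),'n',s.sum(),'std',round(e[s].std()*1000,2))
edge(243,299,190,200,-1,.024,'board rear top')
edge(243,300,139,147,1,.033,'fence back')
edge(243,300,144,152,-1,.033,'fence front')
edge(238,298,244,252,1,.007,'sill inner')
```

```text
board rear top ang 4.7 y at x=.48 221.4 n 56 std 0.15
fence back ang 4.83 y at x=.48 333.1 n 57 std 0.16
fence front ang 4.86 y at x=.48 322.4 n 57 std 0.19
sill inner ang 4.79 y at x=.48 109.5 n 60 std 0.12
```

Board square within 0.2° and its length fits exactly between stop and rear edge (101 mm), so it bears on the stop. Its rear is at tray x≈112, so the tin's centre should land at about 58. Now round to the far side of the tin.

```bash
python3 -m jog '[[3.6,0.7,0,0,0,0],[3.6,0.7,0,0,0,0],[3.6,0.7,0,0,0,0],[3.6,0.7,0,0,0,0],[0,0,0,0,0,-0.11]]'|grep -E 'pos|force'
python3 -m jog '[[0,0,0,0,0,-0.11],[0,0,0,0,0,-0.11],[0,0,0,0,0,-0.11],[0,0,0,0,0,-0.11],[0,0,0,0,0,-0.11]]'|grep -E 'pos|force'
python3 -m jog '[[0,0,0,0,0,-0.11],[0,0,0,0,0,-0.11],[0,0,0,0,0,0]]'|grep -E 'pos|force|wid'
python3 - <<'E'
from h import *
plan(.738,-.093,.012,90)
E
```

```text
tcp_pos: [0.7368, -0.085, 0.1152]
force: [-2.5, 0.2, -0.1]
tcp_pos: [0.7324, -0.0883, 0.1179]
force: [-0.6, -0.0, 0.3]
tcp_pos: [0.7323, -0.0883, 0.1181]
force: [0.4, 1.2, -0.0]
width: 0.051
shift cm [-0.46  0.58 10.61] turn z rad -0.019 ang 88.9 q [-0.12  0.56  0.31  1.32  0.   -0.1 ] F [ 0.4  1.2 -0. ]
```

```bash
python3 -m jog '[[-0.5,0.6,2,0,0,-0.02],[0,0,3,0,0,0],[0,0,3,0,0,0],[0,0,2,0,0,0],[0,0,0.6,0,0,0]]'|grep -E 'pos|force'
python3 -m jog '[[0,-0.8,0,0,0,0],[0,-0.8,0,0,0,0],[0,-0.8,0,0,0,0],[0,-1,0,0,0,0],[0,-1,0,0,0,0]]'|grep -E 'pos|force'
python3 -m jog '[[0,-1.2,0,0,0,0],[0,-1.2,0,0,0,0],[0,-1.2,0,0,0,0],[0,-1.2,0,0,0,0],[0,-1.2,0,0,0,0]]'|grep -E 'pos|force'
python3 -m jog '[[0,-1.2,0,0,0,0],[0,-1.2,0,0,0,0],[0,-1.2,0,0,0,0],[0,-1.2,0,0,0,0],[0,-1,0,0,0,0]]'|grep -E 'pos|force'
python3 -c "
from h import *
plan(.558,-.093,.012,90)"
```

```text
tcp_pos: [0.7358, -0.0931, 0.0075]
force: [-0.6, -0.1, -0.5]
tcp_pos: [0.695, -0.0932, 0.0139]
force: [0.8, 1.0, -1.3]
tcp_pos: [0.6347, -0.0931, 0.014]
force: [1.8, -0.0, -0.8]
tcp_pos: [0.5766, -0.093, 0.0139]
force: [3.1, 0.1, 0.5]
shift cm [-0.   -1.86  0.18] turn z rad -0.002 ang 89.9 q [-0.16  0.32 -0.29  0.96  0.   -0.16] F [3.1 0.1 0.5]
```

```bash
python3 -m jog '[[0,-0.8,0,0,0,0],[0,-0.6,0,0,0,0],[0,-0.4,0,0,0,0],[0,-0.1,0,0,0,0],[0,1,0,0,0,0]]'|grep -E 'pos|force'
python3 -m jog '[[0,2,0,0,0,0],[0,0,-3,0,0,0],[0,0,-4,0,0,0],[0,0,-4,0,0,0],[-4,0,0,0,0,0]]'|grep -E 'pos|force'
python3 -m jog '[[-4,0,0,0,0,0.12],[0,0,0,0,0,0.12],[0,0,0,0,0,0.12],[0,0,0,0,0,0.12],[0,0,0,0,0,0.12]]'|grep -E 'pos|force'
python3 -m jog '[[0,0,0,0,0,0.12],[0,0,0,0,0,0.12],[0,0,0,0,0,0.12],[0,0,0,0,0,0.12],[0,0,0,0,0,0.12]]'|grep -E 'pos|force'
python3 -m jog '[[0,3,0,0,0,0.12],[0,3,0,0,0,0.12],[0,3,0,0,0,0.05]]'|grep -E 'pos|force'
python3 - <<'E'
from h import *
im,d=bot.get_image('top');cv2.imwrite('pics/t6.png',im)
i2,_=bot.get_image('side');cv2.imwrite('pics/s6.png',i2)
Z=cloud('top',d)[...,2];c=big((Z>.045)&(Z<.07),(300,190,380,300));e=circ('top',c,.056);print('tin',e,w2t(e[0]/1e3))
t=e[0]/1e3; g=t-.08*xt;plan(g[0],g[1],.014,4.8)
E
```

```text
tcp_pos: [0.5663, -0.0929, 0.0125]
force: [-0.4, -0.1, 0.9]
tcp_pos: [0.592, -0.1291, 0.1301]
force: [0.9, -0.4, 0.9]
tcp_pos: [0.5877, -0.1733, 0.1212]
force: [0.3, -0.1, -0.6]
tcp_pos: [0.5878, -0.1728, 0.1212]
force: [-1.1, 1.1, 0.6]
tcp_pos: [0.6108, -0.26, 0.1213]
force: [-0.2, 0.4, 0.6]
tin (array([508.6, -93. ]), array([89. , 89.7])) [-203.6    1.4]
shift cm [-8.77 -9.75 10.67] turn z rad -0.008 ang 4.3 q [-0.41  0.41  0.09  1.25 -0.    1.09] F [ 0.7 -0.5  0.2]
```

View pics/t6.png

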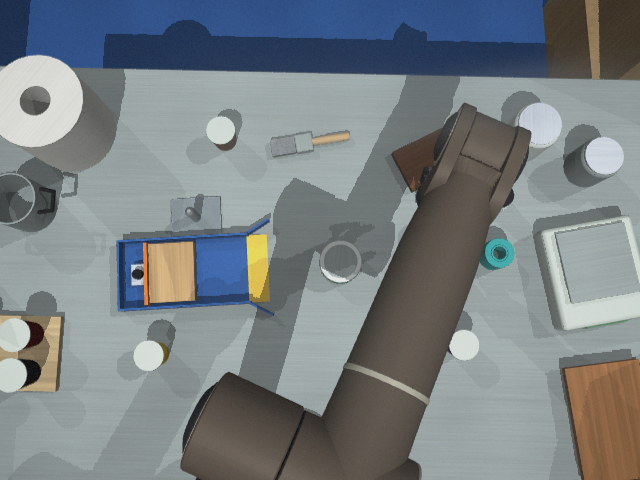

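The tin stands at (341,262) px, on the tray axis (tray y +1 mm), upright. Descend behind it and push.

```bash
python3 -m jog '[[-3,-3.2,0,0,0,-0.008],[-3,-3.2,0,0,0,0],[-2.8,-3.3,0,0,0,0],[0,0,3.5,0,0,0],[0,0,3.5,0,0,0]]'|grep -E 'pos|force'
python3 -m jog '[[0,0,2.5,0,0,0],[0,0,1.1,0,0,0],[0,-0.8,0,0,0,0],[0,-0.8,0,0,0,0],[0,-0.8,0,0,0,0]]'|grep -E 'pos|force'
python3 -m jog '[[0,-0.8,0,0,0,0],[0,-1,0,0,0,0],[0,-1.2,0,0,0,0],[0,-1.2,0,0,0,0],[0,-1.2,0,0,0,0]]'|grep -E 'pos|force'
python3 -c "
from h import *
s=bot.get_state();print(w2t(s['tcp_pos']));plan(*t2w(10,0),.014,4.8)"
```

```text
tcp_pos: [0.5187, -0.1733, 0.0539]
force: [0.3, -0.4, -0.7]
tcp_pos: [0.5172, -0.1501, 0.0176]
force: [0.5, -0.1, 0.9]
tcp_pos: [0.512, -0.096, 0.0172]
force: [0.9, -3.4, 2.8]
[-206.9   -1.7]
shift cm [ -0.08 -21.69   0.3 ] turn z rad 0.004 ang 5.0 q [-0.19  0.21 -0.43  0.94 -0.    1.3 ] F [ 0.9 -3.4  2.8]
```

```bash
python3 -m jog '[[0,-1.2,0,0,0,0],[0,-1.2,0,0,0,0],[0,-1.2,0,0,0,0],[0,-1.2,0,0,0,0],[0,-1.2,0,0,0,0]]'|grep -E 'pos|force'
python3 -m jog '[[0,-0.8,0,0,0,0],[0,-0.8,0,0,0,0],[0,-0.8,0,0,0,0],[0,-0.8,0,0,0,0],[0,-0.8,0,0,0,0]]'|grep -E 'pos|force'
python3 -m jog '[[0,-0.8,0,0,0,0],[0,-0.8,0,0,0,0],[0,-0.8,0,0,0,0],[0,-0.8,0,0,0,0],[0,-0.8,0,0,0,0]]'|grep -E 'pos|force'
python3 - <<'E'
from h import *
s=bot.get_state();print(w2t(s['tcp_pos']));plan(*t2w(10,0),.014,4.8)
i2,_=bot.get_image('side');im,_=bot.get_image('top')
cv2.imwrite('pics/s7.png',np.hstack([cv2.resize(i2[170:270,220:320],(400,400)),cv2.resize(im[210:310,180:280],(400,400))]))
E
```

```text
tcp_pos: [0.5059, -0.0359, 0.0163]
force: [-0.1, -3.6, 3.0]
tcp_pos: [0.5025, 0.0032, 0.0162]
force: [0.0, -4.6, 2.8]
tcp_pos: [0.499, 0.0432, 0.0163]
force: [-0.7, -5.0, 4.2]
[-67.1  -0.4]
shift cm [-0.01 -7.71  0.23] turn z rad 0.004 ang 5.0 q [ 0.09  0.17 -0.47  0.93 -0.    1.57] F [-0.7 -5.   4.2]
```

View pics/s7.png

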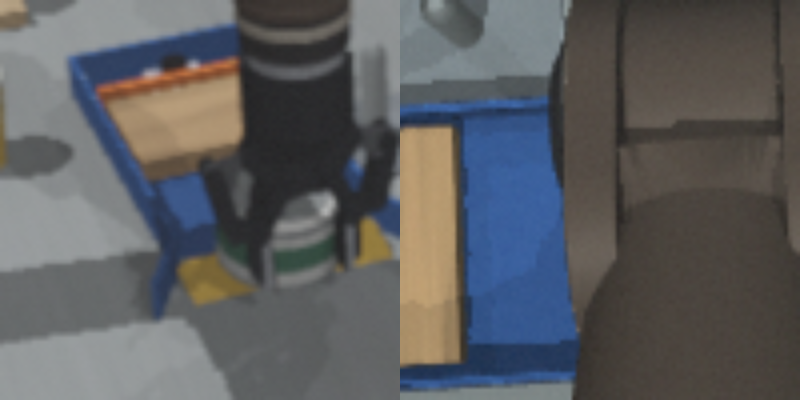

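The tin rides upright over the sill (crop 280,250), cradled between the fingers. Continue gently.

```bash
python3 -m jog '[[0,-0.7,0,0,0,0],[0,-0.7,0,0,0,0],[0,-0.7,0,0,0,0],[0,-0.7,0,0,0,0],[0,-0.7,0,0,0,0]]'|grep -E 'pos|force'
python3 -m jog '[[0,-0.7,0,0,0,0],[0,-0.7,0,0,0,0],[0,-0.7,0,0,0,0],[0,-0.5,0,0,0,0],[0,-0.4,0,0,0,0]]'|grep -E 'pos|force'
python3 -m jog '[[0,-0.4,0,0,0,0],[0,-0.3,0,0,0,0],[0,-0.2,0,0,0,0],[0,0,0,0,0,0],[0,1,0,0,0,0]]'|grep -E 'pos|force'
python3 -c "
from h import *
print(w2t(bot.get_state()['tcp_pos']))"
```

```text
tcp_pos: [0.4954, 0.0783, 0.0159]
force: [0.3, -1.1, -1.9]
tcp_pos: [0.4933, 0.108, 0.0162]
force: [-0.0, -1.7, -1.5]
tcp_pos: [0.4937, 0.1073, 0.0165]
force: [-1.0, 0.1, -0.1]
[-2.8 -0.4]
```

```bash
python3 -m jog '[[0,2,0,0,0,0],[0,1,-3,0,0,0],[0,0,-4,0,0,0],[0,2,-3,0,0,0],[0,4,-3,0,0,0]]'|grep -E 'pos|force'
python3 -m jog '[[0,4,0,0,0,0],[0,4,0,0,0,0],[0,4,0,0,0,0],[0,4,0,0,0,0],[0,4,0,0,0,0]]' 1|grep -E 'pos|force'
python3 -m jog '[[0,4,0,0,0,0],[0,4,0,0,0,0],[0,0,0,0,0,-0.12],[0,0,0,0,0,-0.12],[0,0,0,0,0,-0.12]]'|grep -E 'pos|force'
python3 -m jog '[[0,0,0,0,0,-0.12],[0,0,0,0,0,-0.12],[0,0,0,0,0,-0.12],[0,0,0,0,0,-0.12],[0,0,0,0,0,-0.12]]'|grep -E 'pos|force'
python3 -m jog '[[0,0,0,0,0,-0.12],[0,0,0,0,0,-0.05],[0,0,0,0,0,0]]'
python3 - <<'E'
from h import *
im,d=bot.get_image('top');cv2.imwrite('pics/t8.png',im);Z=cloud('top',d)[...,2]
c=big((Z>.048)&(Z<.075),(190,235,260,310));e=circ('top',c,.060);print('tin',e,w2t(e[0]/1e3),fence(im))
i2,d2=bot.get_image('side');np.save('pics/s8.npy',d2);cv2.imwrite('pics/s8.png',i2)
plan(.489,-.327,.13,70)
cv2.imwrite('pics/c8.png',np.hstack([cv2.resize(im[190:320,105:280],(400,300)),cv2.resize(i2[150:300,220:420],(400,300))]))
E
```

```text
tcp_pos: [0.5014, 0.0236, 0.1441]
force: [0.9, -0.2, -0.4]
tcp_pos: [0.5179, -0.1786, 0.1417]
force: [0.9, -0.5, 0.1]
tcp_pos: [0.5247, -0.2576, 0.141]
force: [0.9, 0.3, -0.3]
tcp_pos: [0.5249, -0.2564, 0.1414]
force: [0.2, -0.3, -0.5]
time: 20.88
tcp_pos: [0.525, -0.2563, 0.1414]
orientation: [0.82, 0.572, 0.0, -0.0]
force: [0.3, 0.1, 0.6]
width: 0.0853
tin (array([486.9, 163.9]), array([88.7, 90.3])) [54.2  1.6] (((474.7, 327.1), array([133.3,  10.7]), 5.01), (143, 243, 7, 62))
shift cm [-7.9  -0.92  1.14] turn z rad -0.006 ang 69.6 q [-0.45  0.25 -0.08  1.24  0.   -0.1 ] F [-0.6 -0.6 -0.1]
```

View pics/c8.png

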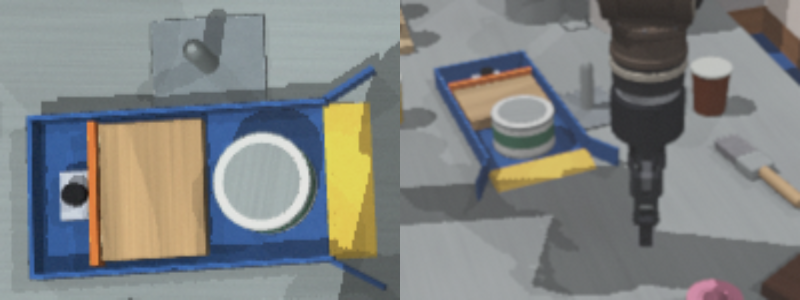

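The tin stands inside: centre at tray x 54, y 2, clear of both sill and board, and the stop is unmoved. Picture: tin at (263,180) in the left half. Now the roll.

```bash
python3 -m jog '[[-2.6,-0.3,0,0,0,0],[-2.6,-0.3,0,0,0,0],[-2.7,-0.3,0,0,0,0],[0,0,1,0,0,0],[0,0,0,0,0,0]]'|grep -E 'pos|force'
python3 - <<'E'
from h import *
plan(.489,-.327,.022,70)
im,d=bot.get_image('side');i,_=bot.get_image('top')
cv2.imwrite('pics/s9.png',cv2.resize(im[260:380,260:420],(800,600)))
E
```

```text
tcp_pos: [0.4884, -0.3275, 0.1298]
force: [-0.7, 0.9, -0.3]
shift cm [ 0.06  0.06 10.78] turn z rad -0.008 ang 69.6 q [-0.59  0.26 -0.09  1.22  0.   -0.23] F [-0.7  0.9 -0.3]
```

View pics/s9.png

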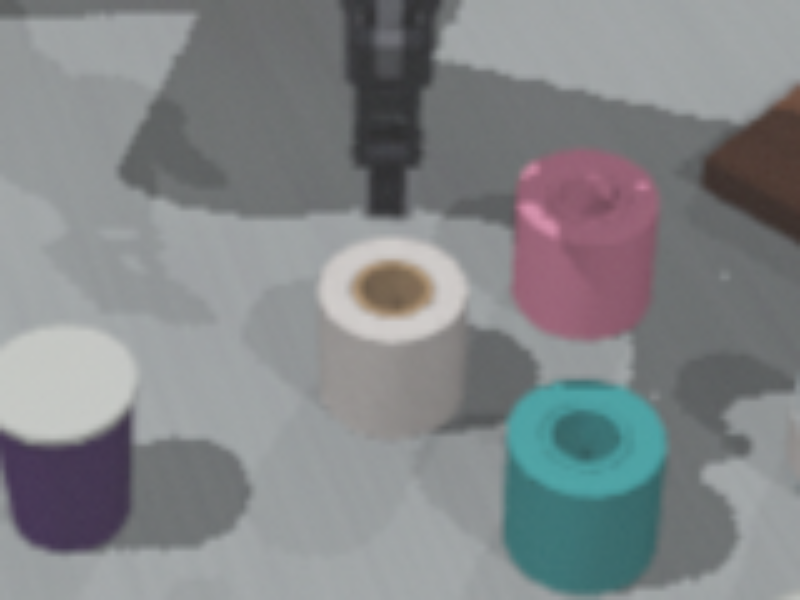

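Gripper is lined up above the white roll (395,290 px); the look-alikes and cup are clear of the jaws. That was my last viewed picture, so from here I check by numbers only.

```bash
python3 -m jog '[[0.05,0.05,3.5,0,0,0],[0,0,3.5,0,0,0],[0,0,2.5,0,0,0],[0,0,1.3,0,0,0],[0,0,0,0,0,0]]'|grep -E 'pos|force'
python3 -m jog '[[0,0,0,0,0,0],[0,0,0,0,0,0],[0,0,0,0,0,0],[0,0,0,0,0,0],[0,0,0,0,0,0]]' -1
python3 -m jog '[[0,0,0,0,0,0],[0,0,0,0,0,0],[0,0,0,0,0,0]]'
```

```text
tcp_pos: [0.4887, -0.324, 0.0199]
force: [-0.2, -0.2, 0.3]
time: 22.33
tcp_pos: [0.4917, -0.3269, 0.0254]
orientation: [0.82, 0.572, 0.001, 0.002]
force: [0.8, 1.2, 6.5]
width: 0.0635
time: 22.58
tcp_pos: [0.4917, -0.3269, 0.0254]
orientation: [0.82, 0.572, 0.001, 0.002]
force: [0.5, 1.0, 6.8]
width: 0.0633
```

Gripped at 63 mm width, matching the roll. Lift, and refine the spindle and the roll in hand.

```bash
python3 -m jog '[[0,0,-2,0,0,0],[0,0,-3.5,0,0,0],[0,0,-4,0,0,0],[0,0,-4,0,0,0],[0,0,0,0,0,0]]'
python3 - <<'E'
from h import *
d=np.load('pics/top0.npy');P=cloud('top',d);Z=P[...,2];im=cv2.imread('pics/t8.png')
for z in(.03,.05,.06,.07,.076):
    m=np.zeros(Z.shape,bool);m[200:226,182:208]=(Z[200:226,182:208]>z);v,u=np.nonzero(m);print(z,len(u),u.min(),u.max(),v.min(),v.max(),u.mean(),v.mean())
v,u=np.nonzero((Z>.074)&(np.abs(np.arange(480)-212)<12)[:,None]&(np.abs(np.arange(640)-193)<13)[None]);print('top',np.round(ray('top',u,v,.082).mean(0)*1e3,1))
# grayscale patch
g=cv2.cvtColor(im,cv2.COLOR_BGR2GRAY);print(g[204:224,182:206])
s=cv2.cvtColor(cv2.imread('pics/s8.png'),cv2.COLOR_BGR2GRAY);print(s[178:208:2,300:328])
s=cv2.imread('pics/side0.png');hsv=cv2.cvtColor(s,cv2.COLOR_BGR2GRAY);print(hsv[330:348:3,318:360])
E
```

```text
time: 23.0
tcp_pos: [0.4932, -0.3284, 0.1675]
orientation: [0.82, 0.572, 0.002, 0.006]
force: [1.6, -0.9, -0.7]
width: 0.0632
0.03 125 182 201 207 225 191.312 213.328
0.05 104 182 201 207 225 190.46153846153845 212.65384615384616
0.06 93 182 201 207 225 190.0215053763441 212.27956989247312
0.07 82 182 201 207 225 189.58536585365854 211.9390243902439
0.076 67 182 201 207 225 189.28358208955223 211.73134328358208
top [603.9 229.2  82. ]
[[144 141 150 147 145 145 145 145 147 146 147 147 101 100 100  99  96  98
  100  98  98 143 145 145]
 [140 153 150 146 144 145 145 147 145 146 145 146  98 100  96  98  99  99
  100 101 102 145 147 146]
 [141 151 149 147 147 138 141 137 137 139 145 144  99  97  99  97  97  96
   96  98 109 144 145 145]
 [139 148 146 145 139 105 105  83  92  91 123 140 101  97  99  99  97  97
   98  98 142 145 144 142]
 [140 145 143 142 106  91  99 102  94  88  82  93  98 100  99  97  99  95
  100  98 143 143 145 144]
 [137 143 145 122  89 122 139 150 109  94  90  84  88  96 100 100  98  97
  100  96 146 144 145 146]
 [139 143 143  92  98 157 165 165 145 104  93  85  78  
[... 3466 characters left out ...]
 [136 134 134 134 132 131 131 133 136 135 136 135 135 135 135 135 134 134
  132 130 129 128 127 125 123 123 124 123 122 120 119 119 117 112 104  93
   91  92  92  92  92  90]
 [147 148 140 133 131 128 133 136 135 135 135 135 133 134 136 136 132 130
  132 129 127 128 125 124 123 121 122 120 120 119 120 118 117 110 102  94
   92  91  92  93  93  92]
 [149 143 140 141 142 143 139 134 134 137 136 135 132 134 134 134 132 130
  128 128 128 127 125 126 125 123 123 121 121 120 118 116 110  99  91  87
   88  88  91  88  86  87]
 [141 143 142 142 141 142 142 140 141 142 139 138 137 136 136 134 133 133
  129 128 128 125 125 125 122 121 121 120 115 102  89  83  86  85  85  91
   98  99  98  99 100 113]]
```

Run:
```python
from h import *
for u,v,z in((188.6,210.9,.086),(189.7,211.6,.076),(195.5,216.6,.006)): print(np.round(ray('top',u,v,z)*1e3,1))
for v,z in((184,.08),(192,.05),(203,.008)):
    p=ray('side',313.2,v,z)[0]; print('side ray at z',z,np.round(p*1e3,1))
im,d=bot.get_image('side');cv2.imwrite('pics/s10.png',im);P=cloud('side',d)
s=bot.get_state();t=s['tcp_pos'];print('tcp',t)
p=cam('side');Rm=R.from_quat(p['rotation']).as_matrix()
def proj(w): c=Rm.T@(np.array(w)-p['xyz']);return c[0]/c[2]*p['fx']+p['cx'],c[1]/c[2]*p['fy']+p['cy']
print('proj tcp',proj(t))
u0,v0=map(int,proj(t)); hsv=cv2.cvtColor(im,cv2.COLOR_BGR2GRAY)
m=np.zeros(d.shape,np.uint8);W=P;m[(np.abs(W[...,0]-t[0])<.06)&(np.abs(W[...,1]-t[1])<.07)&(W[...,2]>t[2]-.06)&(W[...,2]<t[2]-.005)]=1
for v in range(v0+4,v0+32,4):
    u=np.nonzero(m[v])[0]
    if len(u): print(v,u.min(),u.max(),(u.min()+u.max())/2, 'z',np.round(W[v,(u.min()+u.max())//2]*1e3))
ys=np.nonzero(m.any(1))[0];print('rows',ys.min(),ys.max())
print(hsv[v0+14,u0-26:u0+26])
# roll axis expected
print('proj expected axis', proj((t[0],t[1],t[2]-.0)),proj((t[0],t[1],t[2]-.025)))
```

```text
[[604.7 229.6  86. ]]
[[605.  229.4  76. ]]
[[606.2 230.7   6. ]]
side ray at z 0.08 [605.1 218.7  80. ]
side ray at z 0.05 [605.8 223.   50. ]
side ray at z 0.008 [606.5 228.1   8. ]
tcp [ 0.49250203 -0.3278942   0.16384132]
proj tcp (np.float64(339.06795566554837), np.float64(279.146577463485))
283 355 355 355.0 z [ 521. -343.  158.]
287 324 355 339.5 z [ 478. -368.  179.]
291 325 354 339.5 z [ 482. -357.  159.]
295 330 349 339.5 z [ 481. -359.  151.]
rows 283 297
[112 114 114 113 110 111 113 110 110 109 111 111 111 112 128 143 146 149
 148 146 145 147 144 143 142 140 140 138 136 132 133 133 133 134 133 133
 132 130 126 122 114 110 111 110 112 111 110 111 111 111 111 119]
proj expected axis (np.float64(339.06795566554837), np.float64(279.146577463485)) (np.float64(338.9532107798262), np.float64(288.64406397793147))
```

```bash
python3 -c "
from h import *
plan(.607,.230,.164,69.6);print(bot.get_state()['orientation'])"
```

```text
shift cm [56.31 -8.55 -0.22] turn z rad 0.003 ang 69.8 q [-0.59  0.25 -0.03  1.28 -0.   -0.23] F [-0.1  0.1 -1.4]
[0.82029947 0.57191478 0.00170045 0.00440156]
```

```bash
python3 -m jog '[[2,-0.3,0,0,0,0],[3.2,-0.5,0,0,0,0],[3.6,-0.55,0,0,0,0],[3.6,-0.55,0,0,0,0],[3.6,-0.55,0,0,0,0]]'|grep -E 'pos|force'
python3 -m jog '[[3.6,-0.55,0,0,0,0],[3.6,-0.55,0,0,0,0],[3.6,-0.55,0,0,0,0],[3.6,-0.55,0,0,0,0],[3.6,-0.55,0,0,0,0]]'|grep -E 'pos|force'
python3 -m jog '[[3.6,-0.55,0,0,0,0],[3.6,-0.55,0,0,0,0],[3.6,-0.55,0,0,0,0],[3.6,-0.55,0,0,0,0],[3.2,-0.5,0,0,0,0]]'|grep -E 'pos|force'
python3 -m jog '[[2.5,-0.3,0,0,0,0],[1.3,-0.2,0,0,0,0],[0.6,0,0,0,0,0],[0,0,0,0,0,0],[0,0,0,0,0,0]]'
python3 -c "
from h import *
plan(.607,.230,.130,69.6);print(bot.get_state()['orientation'])"
```

```text
tcp_pos: [0.5219, -0.1663, 0.157]
force: [0.9, -0.3, -1.4]
tcp_pos: [0.5584, 0.0124, 0.1571]
force: [0.9, -0.6, -0.2]
tcp_pos: [0.594, 0.1872, 0.1569]
force: [1.2, 0.2, -1.4]
time: 24.72
tcp_pos: [0.6047, 0.2272, 0.1577]
orientation: [0.82, 0.572, -0.001, 0.0]
force: [-0.5, -1.3, -1.8]
width: 0.0632
shift cm [0.35 0.12 2.77] turn z rad 0.003 ang 69.8 q [ 0.36  0.37  0.11  1.31 -0.    0.71] F [-0.5 -1.3 -1.8]
[ 8.20398113e-01  5.71792283e-01 -7.14489442e-04  1.03526472e-04]
```

```bash
python3 -m jog '[[0.35,0.12,0,0,0,0],[0,0,1.5,0,0,0],[0,0,0,0,0,0]]'|grep -E 'pos|force'
python3 - <<'E'
from h import *
im,d=bot.get_image('side');cv2.imwrite('pics/s11.png',im)
P=cloud('side',d);t=bot.get_state()['tcp_pos'];print(t)
p=cam('side');Rm=R.from_quat(p['rotation']).as_matrix()
def proj(w): c=Rm.T@(np.array(w)-p['xyz']);return np.array([c[0]/c[2]*p['fx']+p['cx'],c[1]/c[2]*p['fy']+p['cy']])
for h in(.145,.118,.1,.08,.01): print(h,np.round(proj((t[0],t[1],h)),1))
g=cv2.cvtColor(im,cv2.COLOR_BGR2GRAY)
print(g[160:208:3,290:338])
fx=p['fx']
for v in range(160,206,3):
    for nm,(a,b) in dict(w=(300,328)).items():
        x=P[v,311:316];print(v,np.round(np.median(x,0)*1e3,1),round(float(np.median(d[v,311:316])),4))
E
```

```text
tcp_pos: [0.6068, 0.2295, 0.1415]
force: [-0.5, -0.3, -1.8]
[0.60666025 0.22953947 0.14225184]
0.145 [312.2 162.8]
0.118 [312.4 171. ]
0.1 [312.5 176.4]
0.08 [312.6 182.3]
0.01 [313.1 202.2]
[[ 94  94  95  94  94  92  93  89  90  95 101 106 123 133 133 133 132 128
  112  80  45  41  42  47  82 109 120 124 124 122 120 116 113 121 132 137
  134 136 136 134 135 135 135 135 135 132 132 131]
 [143 144 142 143 146 150 150 151 152 151 136 116 121 132 135 134 132 127
  111  80  46  43  44  47  82 107 118 123 124 122 118 117 114 120 132 136
  137 138 138 137 138 136 135 135 134 134 133 132]
 [144 145 148 150 152 151 150 151 152 151 152 150 141 134 134 133 132 130
  114  86  62  55  53  53  77  96 112 123 122 121 119 115 113 123 135 134
  136 138 136 137 137 137 136 136 135 133 133 133]
 [150 151 151 151 152 151 150 151 150 146 144 143 138 133 133 132 131 130
  128 125 117 110 109 111 118 121 122 120 120 119 117 116 110 123 136 144
  141 141 142 141 142 138 135 132 131 132 128 126]
 [149 150 150 151 150 147 144 144 144 145 145 142 140 135 135 134 132 131
  132 131 131 129 125 122 122 122 122 1
[... 2083 characters left out ...]
92  96 113 126 125 102  63  59  64  66  65  67  77  98 117 130 131
  129 127 126 125 119 118 117 125 131 133 133 133 132 131 132 132 132 134
  132 121 107  97  92  96 103 101 100 101 102 101]]
160 [595.3 186.3 176.2] 1.4372
163 [594.5 183.1 168.9] 1.4378
166 [596.  186.5 156.7] 1.4491
169 [598.2 197.3 141.1] 1.4676
172 [599.5 200.9 130.4] 1.4756
175 [598.4 197.9 120.9] 1.4801
178 [6.603e+02 4.016e+02 6.000e-01] 1.7208
181 [607.8 232.8  83.5] 1.5287
184 [605.4 221.7  78.7] 1.5232
187 [604.8 220.5  68.8] 1.5282
190 [604.8 221.3  58.1] 1.5348
193 [604.4 220.4  49.4] 1.5373
196 [603.2 220.3  37.4] 1.5461
199 [603.2 218.1  28.5] 1.5486
202 [603.8 220.9  16. ] 1.5583
205 [603.3 219.2   6. ] 1.5629
```

Side view differential: roll axis and spindle axis agree within about 1 mm both ways. Lower, watching the force.

```bash
python3 -m jog '[[0,0,1,0,0,0],[0,0,1,0,0,0],[0,0,1,0,0,0],[0,0,0.5,0,0,0],[0,0,0.5,0,0,0]]'|grep -E 'pos|force'
python3 -m jog '[[0,0,0.5,0,0,0],[0,0,0.5,0,0,0],[0,0,0,0,0,0]]'|grep -E 'pos|force'
python3 -m jog '[[0,0,0.5,0,0,0],[0,0,0.5,0,0,0],[0,0,0,0,0,0]]'|grep -E 'pos|force'
python3 -c "
from h import *
plan(.607,.230,.031,69.6)"
```

```text
tcp_pos: [0.6068, 0.2308, 0.102]
force: [0.9, 1.4, -1.5]
tcp_pos: [0.6069, 0.2309, 0.0921]
force: [0.2, -0.3, -1.9]
tcp_pos: [0.6069, 0.2309, 0.0823]
force: [0.5, -0.6, -1.3]
shift cm [-0.08  0.04  5.13] turn z rad 0.003 ang 69.8 q [ 0.36  0.4  -0.02  1.16  0.    0.72] F [ 0.5 -0.6 -1.3]
```

The spindle is 29 mm into the bore with no side force.

```bash
python3 -m jog '[[-0.05,0,0.8,0,0,0],[0,0,0.8,0,0,0],[0,0,0.8,0,0,0],[0,0,0.8,0,0,0],[0,0,0.8,0,0,0]]'|grep -E 'pos|force'
python3 -m jog '[[0,0,0.4,0,0,0],[0,0,0.3,0,0,0],[0,0,0,0,0,0]]'|grep -E 'pos|force'
python3 -m jog '[[0,0,0.2,0,0,0],[0,0,0,0,0,0]]'|grep -E 'pos|force'
python3 -m jog '[[0,0,0.1,0,0,0],[0,0,0,0,0,0]]'|grep -E 'pos|force'
python3 -m jog '[[0,0,0.1,0,0,0],[0,0,0,0,0,0]]'|grep -E 'pos|force'
```

```text
tcp_pos: [0.6069, 0.2305, 0.0421]
force: [0.1, 0.2, -1.7]
tcp_pos: [0.6068, 0.2304, 0.0354]
force: [-0.2, -0.2, -1.3]
tcp_pos: [0.6073, 0.2307, 0.0344]
force: [0.7, -0.1, -1.4]
tcp_pos: [0.6073, 0.2306, 0.0335]
force: [0.1, -0.0, -1.1]
tcp_pos: [0.6072, 0.2306, 0.0323]
force: [-0.6, 0.2, -0.8]
```

```bash
python3 -m jog '[[0,0,0.1,0,0,0],[0,0,0,0,0,0]]'|grep -E 'pos|force'
python3 -m jog '[[0,0,0.1,0,0,0],[0,0,0,0,0,0]]'|grep -E 'pos|force'
python3 -m jog '[[0,0,0.1,0,0,0],[0,0,0,0,0,0]]'|grep -E 'pos|force'
```

```text
tcp_pos: [0.6073, 0.2306, 0.0315]
force: [-0.3, 0.4, -1.3]
tcp_pos: [0.6073, 0.2307, 0.0314]
force: [-3.2, -0.2, 3.9]
tcp_pos: [0.6073, 0.2307, 0.0314]
force: [-4.1, -0.9, 10.4]
```

Seated: force rises at TCP z 31.4 mm, exactly the expected height. Release and lift straight up.

```bash
python3 -m jog '[[0,0,-0.1,0,0,0],[0,0,0,0,0,0],[0,0,0,0,0,0],[0,0,0,0,0,0],[0,0,0,0,0,0]]' 1
python3 -m jog '[[0,0,-0.5,0,0,0],[0,0,-1.5,0,0,0],[0,0,-3,0,0,0],[0,0,-4,0,0,0],[0,0,-4,0,0,0]]'
python3 -m jog '[[-3,3,-2,0,0,0],[-4,4,0,0,0,0],[-4,4,0,0,0,0],[-4,4,0,0,0,0],[-4,4,0,0,0,0]]'
python3 -m jog '[[-4,4,0,0,0,0],[-4,4,0,0,0,0],[-4,4,0,0,0,0],[0,0,0,0,0,0],[0,0,0,0,0,0]]'
python3 - <<'E'
from h import *
im,d=bot.get_image('top');cv2.imwrite('pics/t12.png',im);P=cloud('top',d);Z=P[...,2]
a=cv2.imread('pics/top0.png');print('fence',fence(a),fence(im))
H,S,V=cv2.split(cv2.cvtColor(im,cv2.COLOR_BGR2HSV))
c=big((H<25)&(S>60)&(V>90),(151,225,240,315));r=rect('top',c,.024);print('board',r,w2t(np.array(r[0])/1e3))
c=big((Z>.048)&(Z<.075),(196,237,255,308));e=circ('top',c,.060);print('tin',e,w2t(e[0]/1e3))
m=(Z>.055)&(Z<.078);c=big(m,(165,185,225,234));e=circ('top',c,.066);print('roll',e,w2t(e[0]/1e3),'top z',np.round(np.percentile(Z[200:224,178:206],[25,50,75])*1e3,1))
df=cv2.absdiff(im,a).max(2);
for n,b in dict(yellow=(130,335,175,375),brown=(200,110,240,155),purple=(445,325,483,365),jar=(480,180,518,215),dark=(388,125,465,195),pink=(417,208,457,246),teal=(480,235,518,272),brush=(268,128,352,160)).items(): print(n,round((df[b[1]:b[3],b[0]:b[2]]>35).mean(),3))
E
```

```text
time: 28.02
tcp_pos: [0.6071, 0.2305, 0.03]
orientation: [0.82, 0.572, -0.0, -0.0]
force: [0.6, 0.4, 0.9]
width: 0.0855
time: 28.43
tcp_pos: [0.6063, 0.2302, 0.161]
orientation: [0.82, 0.572, -0.001, -0.0]
force: [1.8, 0.8, 0.6]
width: 0.0855
time: 28.85
tcp_pos: [0.6934, 0.0434, 0.1788]
orientation: [0.82, 0.572, 0.0, 0.0]
force: [1.1, 0.2, 0.0]
width: 0.0854
time: 29.27
tcp_pos: [0.7455, -0.0712, 0.1769]
orientation: [0.821, 0.57, -0.0, -0.0]
force: [0.1, 0.3, 0.4]
width: 0.0855
fence (((474.8, 325.4), array([133.4,  13.7]), 4.75), (143, 243, 8, 62)) (((474.7, 327.4), array([133.4,  12.8]), 6.27), (143, 243, 8, 62))
board ((480.2, 271.4), array([130.1,  93.6]), 3.35) [161.9  -0.8]
tin (array([486.9, 163.9]), array([88.6, 90.4])) [54.2  1.6]
roll (array([605.4, 229.4]), array([61.8, 64. ])) [ 109.6 -122. ] top z [63.  66.1 68.6]
yellow 0.528
brown 0.0
purple 0.0
jar 0.0
dark 0.0
pink 0.004
teal 0.0
brush 0.644
```

Run:
```python
from h import *
im,d=bot.get_image('top');Z=cloud('top',d)[...,2];Z0=cloud('top',np.load('pics/top0.npy'))[...,2]
for z in(Z0,Z): print('yellow cup',circ('top',big((z>.055)&(z<.09),(125,330,180,380)),.075))
a=cv2.imread('pics/top0.png');b=cv2.imread('pics/t8.png');print('brush t8',(cv2.absdiff(a,b).max(2)[128:160,268:352]>35).mean())
g=lambda i:cv2.Canny(i[128:160,268:352],60,150)>0
h=lambda i:(lambda H,S,V:(H<22)&(S>70)&(V>60))(*cv2.split(cv2.cvtColor(i,cv2.COLOR_BGR2HSV)))[125:160,312:355]
for i in(a,b,im): v,u=np.nonzero(h(i));print(len(u),u.mean().round(1) if len(u) else '',v.mean().round(1) if len(u) else '')
```

```text
yellow cup (array([302.8, 299.6]), array([60.5, 62.3]))
yellow cup (array([307.8, 312.8]), array([31. , 64.8]))
brush t8 0.0
216 18.7 13.1
210 18.6 13.0
0
```

The arm hides the yellow cup and the brush. Move it aside and check them once more.

```bash
python3 -m jog '[[-3.8,-1,0,0,0,0],[-3.8,-1,0,0,0,0],[-3.8,-1,0,0,0,0],[-3.8,-1,0,0,0,0],[-3.8,-1,0,0,0,0]]'|grep -E 'pos|force'
python3 -m jog '[[-3.8,-1,0,0,0,0],[0,0,0,0,0,0],[0,0,0,0,0,0]]'|grep -E 'pos|force'
python3 - <<'E'
from h import *
im,d=bot.get_image('top');Z=cloud('top',d)[...,2];cv2.imwrite('pics/t13.png',im)
print('yellow cup',circ('top',big((Z>.055)&(Z<.09),(125,330,180,380)),.075))
a=cv2.imread('pics/top0.png');df=cv2.absdiff(a,im).max(2)>35
print('brush',df[128:160,268:352].mean(),'yellow',df[335:375,130:175].mean(),'fence',fence(im))
c=big((Z>.055)&(Z<.078),(165,185,225,234));print('roll',circ('top',c,.066))
E
```

```text
tcp_pos: [0.6315, -0.2283, 0.179]
force: [0.9, -0.6, 0.3]
tcp_pos: [0.609, -0.2617, 0.1793]
force: [0.5, 0.5, 0.2]
yellow cup (array([302.8, 299.4]), array([60.5, 62.8]))
brush 0.0 yellow 0.0 fence (((474.7, 327.4), array([133.4,  12.8]), 6.27), (143, 243, 8, 62))
roll (array([605.1, 229.5]), array([61.6, 64.5]))
```

```bash
python3 -c "
from bench import bot
print(bot.get_state()['time'],bot.hand_in())"
```

```text
the job is handed in; nothing more can be done
30.0833 None
```

The tray is loaded in the order asked, and I handed the job in at 30.1 s. No verdict came back.

- **Board:** I pushed it along the bench over the sill and pressed it on the stop at about 9 N for half a second. Just after, its rear edge was within 0.2° of the stop and 101 mm from it, so the 100 mm board bears on the stop.
- **Tin:** I pushed it upright over the sill. Its centre is 54 mm inside the mouth, about 9 mm clear of the sill and 12 mm clear of the board.
- **Roll:** It went down the spindle with no side force until it met the deck at the expected height. Once released, its top is about 66 mm above the bench, which matches a seated roll.
- **Other things:** The cups, jar, brush, dark board and both look-alikes show no change in the top view.

Two of the checks disagreed:

- **Stop angle:** In the last pictures a simple box fit gave the stop's angle as 6.3°, against 4.75° at the start. Its pixel outline was the same, and a line fit to its edges after the press gave 4.8°. I took it as a fault of the box fit and did not repeat the line fit at the end.
- **Board size:** The same kind of box fit read the board as 94 mm long instead of 100 mm. I trusted the line fit there too.

I had used all 12 pictures by the time I gripped the roll, so every check after that was by numbers only.

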